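Zero the detector, then hold the sprung hood just short of its balance point

TASK

With the photometer's dark hood still shut, turn the detector box's zero knob until its red pointer stands on the green zero mark. Then take the hood by the middle of its steel bar handle, raise it a few degrees past its balance point (orange mark on the hinge disc) without letting it fly open to its stop, ease it back and finish holding it still by the handle just below the balance point, no more than about ten degrees under it. The program ends while still holding the hood; leave the knob on zero and the bottle, slide box and objective where they stand.

Things in the scene. Friction and masses are not known exactly. Their poses are not given: they have to be found in the camera images.
- chamber: White photometer sample chamber, fixed: plinth 320 x 280 x 30 mm (130 mm in front of to 190 mm behind the origin), walls 100 mm high, dark grey hood on top. Origin on the bench under the middle of the well; its -x axis points to the front (handle side), z up. White discs at both hinge ends: black ticks each 0.2 rad, wide orange tick at the balance point; the hood's red pointer moves over them.
- hood_hinge (a point): Middle of the hood's hinge axis, 100 mm behind the chamber's origin and 106 mm above the bench; the axis is level, along the chamber's y.
- hood_handle (a point): Round steel bar 10 mm thick, 130 mm long, on the hood's front, parallel to the hinge, joined at both ends; grip it near its middle. Origin: mid bar, 250 mm from the hinge axis, 106 mm above the bench when shut; -x points away from the hinge, y along the bar. 35 mm free between bar and hood. It turns in the grip: a gripper pointing down holds it at every angle. Hood top: 33 mm above the bar when shut.
- hood (a joint): Opening angle (rad): 0 shut, grows as the handle swings up and back about the hinge; stop at 1.4. Hood and handle weigh 0.85 kg, a strut spring carries most of it. Balance point at 0.80 rad (46 degrees): below it the hood sinks shut, above it rises by itself to the stop. The hinge is nearly frictionless; the pull needed at the handle is under 2 N.
- control_box: Cream detector control box, 170 x 130 x 80 mm, fixed to the bench. Origin: centre of its underside; its -x axis points to its front (towards the robot). Knob in the middle of its top, over a black dial 100 mm across with white ticks each 0.3 rad and a long green zero mark on the front (-x) side.
- knob_grip (a point): On the knob's upright axis, 103 mm above the bench, mid-height of the grip bar. The grip bar is 48 mm long, 13 mm wide, 26 mm high (top at 116 mm) and stands on a disc 54 mm across (top at 90 mm). The point's -x axis is the pointer's direction, along the bar: a red line on top and a red tip show it.
- zero_knob (a joint): Angle of the knob (rad): 0 when the red pointer stands on the green mark (pointer along the control box's -x axis), grows counter-clockwise seen from above; stops at -1.2 and 2.2. It starts between 0.5 and 1.4, turns with a light friction of 0.06 N m and stays where it is left.
- reagent_bottle: Bystander: amber bottle with blue cap, 60 mm across, 130 mm high, loose; origin centre of its underside.
- slide_box: Bystander: blue slide box 100 x 85 x 35 mm, loose; origin centre of its underside.
- objective: Bystander: steel microscope objective, 32 mm across, 48 mm high, standing loose; origin centre of its underside.
There are look-alikes about, which are no part of the job. What is shaped like the control_box but purple or turquoise is not meant.

How it is judged (in metres and radians):
On the way, in this order (a step that is already met when the one before it is completed fails the run):
1. the knob's pointer stands on zero, the hood still shut (value of joint zero_knob between -0.08 and 0.08 rad and value of joint hood below 0.05 rad), for 0.3 s.
2. the hood is raised past its balance point (value of joint hood above 0.83 rad), for 0.1 s.
At the end, for the whole second after the job is handed in: The fingers hold the hood still (under 0.05 rad/s) by its handle (grasp point within 50 mm of the bar's middle), between 0.60 and 0.795 rad (balance at 0.80); the knob is within 0.1 rad of zero; the bottle, slide box and objective are within 30 mm of where they were (value of joint hood between 0.6 and 0.795 rad and velocity of joint hood between -0.05 and 0.05 rad/s and contact force between the fingers and hood above 0.05 N and value of joint zero_knob between -0.1 and 0.1 rad and distance of each of reagent_bottle, slide_box, objective from where it was at the start of the episode below 0.03 m and distance between the grasp point and hood_handle below 0.05 m); the arm keeps its last pose, push and grip.
It fails at once if the hood flies open to its stop (beyond 1.3 rad) (value of joint hood above 1.3 rad).
It fails at once if the hood is lifted while the knob is off zero (value of joint hood above 0.15 rad and (value of joint zero_knob above 0.12 rad or value of joint zero_knob below -0.12 rad)).
It fails at once if a bystander is knocked about (distance of any of reagent_bottle, slide_box, objective from where it was at the start of the episode above 0.04 m).
It also fails if it takes over 58 s, if anything falls off the work surface, if the arm or the gripper's body presses on something with over 40 N, if the wrist force passes 120 N, or if a joint passes its speed limit or range.

ROBOT

A 7-joint arm with a two-finger parallel gripper is mounted at the origin on the work surface. World frame = base frame: x ahead of the robot, y to its left, z up, the work surface at z = 0. Lengths are in m, angles in degrees, forces in N, time in s.
With the tool pointing down it reaches from about 0.425 to 0.875 m from the base axis. Payload 4.7 kg.
Tool frame: the origin (TCP) lies on the front face of the gripper's body, between the roots of the fingers; the fingertips stand 70 mm ahead of it and the grasp point (between the pads) lies 51 mm ahead of it (tip_extent is the distance from the TCP to the fingertips, in m); z points along the fingers, y is the direction in which the jaws open and shut (so a half turn about z gives the same grasp; the last joint's range is limited). The gripper opens to 87 mm and grips with 3 to 60 N. Pads are 19 mm wide; open, the fingers measure 117 mm over their backs; the gripper's body (75 mm by 190 mm) begins 51 mm behind the grasp point.
Start: joints at [-75.797, 18.392, -4.016, 83.108, 1.295, 78.541, -3.26], TCP at [0.151, 0.632, 0.292] pointing down, gripper open.
Joint ranges: [-163.93, 163.93], [-17.29, 119.83], [-79.2, 71.16], [3.27, 140.29], [-89.18, 269.18], [5.43, 117.66], [-154.24, 154.24]. Speed limits (degrees/s): [147.25, 147.25, 180, 180, 180, 180, 180].

INTERFACE

Orientations are given as [roll, pitch, yaw] about the fixed x, y, z axes, in that order (R = Rz(yaw) Ry(pitch) Rx(roll)).
In Python, from cell import * gives the robot as it stands.
- The arm moves only by the tool carry_out, never from a script. Its argument "increments" is text: rows parted by semicolons, each of 7 numbers parted by spaces: the opening, from 0 (shut) to 1 (fully open), then the shift along the tool's x, y, z in m, then the turn, a rotation vector about the tool's x, y, z in degrees. A call has 1 to 20 rows; each row shifts and turns the pose as measured when the row begins, along the tool's axes as they then stand; what a row does not reach is not made up. A row lasts 1/8 s, in which the tool goes at most 62.5 mm and 10.7 degrees, less where a joint would pass 70% of its speed; a pose out of reach is approached as far as the arm can. A call is refused whole if a number of a shift passes 0.0625 or a number of a turn 10.7, either way. A call with a gripper value outside its range is refused whole. The fingers move at their own pace and stop on an object; "force" is the grip in N (left out, the last holds). Time passes only in rows, so rows that do not move let the fingers close. It gives the time, the measured TCP pose, the force and the opening at its end, in the units of the state.
- get_obs(): the state, without advancing time (a new reading comes with each control period).
- read_camera(name): name is "side" or "top"; returns a dict with "img" (400x640x3 uint8, blue, green, red), "fx", "fy", "cx", "cy" (pixels), "world_from_camera" (4x4, takes a point from camera to world coordinates). Camera axes: x right, y down, z forward; pixel columns grow to the right and rows downward; lengths in m; the calibration is good to about 2 mm. A picture is of the moment at which its call begins. There is no depth.
- sign_off(): hands the job in, once; it reports no verdict.
Trained networks look in a picture, given as the dict that the camera call returned (one of the last four; its "shot" number tells which), for a name from the list of things; names that differ only in an ending like _2 or _b are one class to them, and where a whole thing is asked for, a point or a joint stands for the part that bears it (a point fixed in the world has none). Each returns a list of dicts, best first, with "confidence" (0 to 1); they miss things now and then, are a little off and sometimes report something else, mostly with a low value. They report only what shows in the picture. A call takes as long as a camera call. They do not tell look-alikes from the thing itself.
- masks_of(target, picture): "pixels" (400x640 bool, what is visible of it) and "bbox" ([left, top, right, bottom] in pixels, round what is visible of it).
The state is a dict: "time_s": time; "qpos": joint angles; "joint_velocities": joint speeds; "effort": joint torques, N m; "tool_pos": TCP position; "tool_rot": TCP orientation; "force": force on the tool from outside, world axes, zero at the start; "wrist_torque": the same for the moment, N m; "grip_width": finger opening in m.
Only numpy, scipy, OpenCV 4.12 (cv2) and the standard library are available. Lean on these libraries where they do the work, as an engineer would, in place of code of your own. Each camera call takes 0.05 s, during which the arm holds its last target.

## Working session

There is one attempt and no reset: what is moved stays moved. The work goes in short steps, Python scripts to look and compute and a tool call to move; the robot and the scene stay as the last step left them, time stands still between calls to the robot, and variables do not carry over. Pictures are saved under pics/ and viewed, and the job is handed in when it is done.

Besides the shell and the picture viewer there is one more tool, called after "Request:" by a JSON object that holds its "op" and its "data", one argument or row to a line. carry_out: Moves the arm, as the interface text tells. Its arguments: {"type":"object","properties":{"increments":{"type":"string"},"force":{"type":"number"}},"required":["increments"]}

```bash
ls; mkdir -p pics; cat > h.py <<'E'
from cell import *
import numpy as np, cv2
def save(p,n): cv2.imwrite('pics/'+n,p['img'])
def ray(p,u,v):
    T=np.array(p['world_from_camera']); d=T[:3,:3]@np.array([(u-p['cx'])/p['fx'],(v-p['cy'])/p['fy'],1]); return T[:3,3],d
def atz(p,u,v,z):
    o,d=ray(p,u,v); return o+d*(z-o[2])/d[2]
def proj(p,X):
    T=np.linalg.inv(np.array(p['world_from_camera'])); c=T[:3,:3]@np.array(X)+T[:3,3]; return p['fx']*c[0]/c[2]+p['cx'],p['fy']*c[1]/c[2]+p['cy']
E
python3 - <<'E'
from h import *
print(get_obs())
for n in ('side','top'):
    p=read_camera(n); save(p,n+'0.png'); print(n,np.round(p['world_from_camera'],3).tolist(),p['fx'],p['cx'],p['cy'])
    for t in ('chamber','hood_handle','control_box','knob_grip','reagent_bottle','slide_box','objective'):
        for m in masks_of(t,p)[:3]:
            ys,xs=np.nonzero(m['pixels']); print(t,round(m['confidence'],2),m['bbox'],xs.mean().round(1),ys.mean().round(1))
E
```

```text
pics
{'time_s': 0.0, 'qpos': array([-75.79594029,  18.43968073,  -4.01671303,  83.1770154 ,
         1.29268416,  78.54177272,  -3.25850427]), 'joint_velocities': array([ 0.08087768,  0.02558071, -0.00630884,  0.04120046,  0.05649361,
       -0.00230018,  0.01556302]), 'effort': array([-7.84378663e-04, -4.91291428e+01, -4.04379778e-01, -3.12533998e+01,
       -6.38109958e-02,  4.36471333e-02,  1.89954458e-04]), 'tool_pos': array([0.15051169, 0.63187972, 0.29113599]), 'tool_rot': array([-1.79886656e+02,  3.27939554e-03,  1.66607895e+02]), 'force': array([ 0.44071474, -0.22482877,  0.14456292]), 'wrist_torque': array([-0.02221696, -0.01901963,  0.02293949]), 'grip_width': 0.08714770402841901}
side [[0.949, -0.209, 0.235, 0.265], [-0.314, -0.637, 0.704, -0.781], [0.003, -0.742, -0.67, 0.779], [0.0, 0.0, 0.0, 1.0]] 403.46544110960076 323.2397125795044 196.78735121934596
chamber 0.78 [289.1, 100.6, 425.1, 218.5] 356.5 161.4
chamber 0.22 [249.3, 111.0, 268.8, 150.3] 261.0 131.3
hood_handle 0.63 [290.3, 120.2, 404.7, 190.1] 341.3 153.7
control_box 0.94 [343.2, 329.7, 459.9, 400.0] 399.7 370
[... 680 characters left out ...]
 224.5
hood_handle 0.34 [228.1, 103.8, 322.0, 209.9] 274.5 153.9
control_box 0.93 [369.5, 242.5, 423.9, 303.5] 394.9 271.9
control_box 0.78 [379.2, 169.8, 423.2, 226.8] 401.7 199.2
control_box 0.59 [442.0, 167.5, 487.1, 221.6] 466.1 196.0
knob_grip 0.61 [393.1, 190.2, 412.3, 207.8] 403.3 198.9
knob_grip 0.51 [464.2, 185.8, 478.4, 203.3] 469.5 195.3
knob_grip 0.49 [387.9, 267.4, 402.8, 282.5] 396.4 272.9
reagent_bottle 0.54 [192.1, 214.2, 214.7, 234.4] 202.6 224.5
reagent_bottle 0.54 [378.5, 170.5, 423.4, 227.3] 401.4 198.8
reagent_bottle 0.39 [226.8, 102.3, 320.8, 208.6] 274.6 153.8
slide_box 0.9 [180.8, 167.5, 205.3, 197.5] 190.3 182.3
slide_box 0.19 [338.6, 221.2, 344.7, 230.2] 341.7 224.4
```

View pics/side0.png

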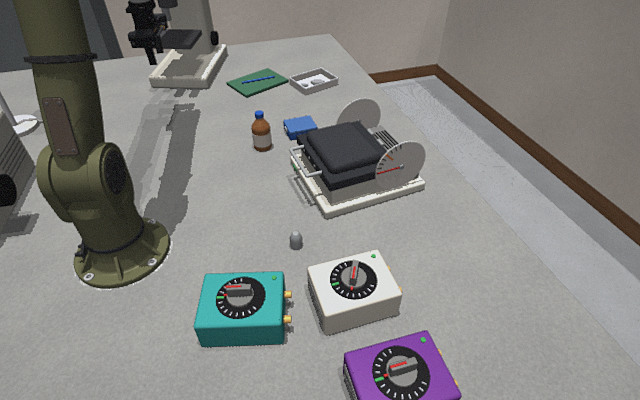

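View pics/top0.png

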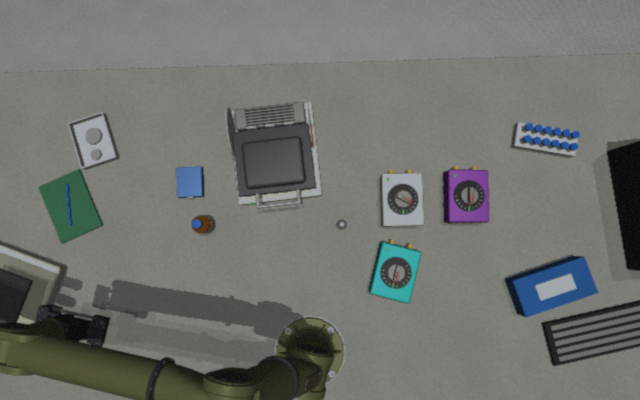

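```bash
python3 - <<'E'
import cv2
a=cv2.imread('pics/top0.png');cv2.imwrite('pics/t1.png',cv2.resize(a[90:240,180:340],None,fx=5,fy=4.0*1.25/1.25*1.0,interpolation=2))
cv2.imwrite('pics/t2.png',cv2.resize(a[160:240,360:500],None,fx=5,fy=5,interpolation=2))
a=cv2.imread('pics/side0.png');cv2.imwrite('pics/s1.png',cv2.resize(a[85:235,240:440],None,fx=4,fy=4,interpolation=2))
cv2.imwrite('pics/s2.png',cv2.resize(a[240:400,180:480],None,fx=2.6,fy=2.6,interpolation=2))
E
```

```text
(no output)
```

View crops.

The side view shows the cream box at about (353,290), with turquoise at (242,309) and purple at (400,371). In the top view the cream box is at (402,199), the chamber at (275,153), the handle bar at about (278,205), the bottle at (203,224), the slide box at (190,182) and the objective at (342,224).

View pics/t1.png

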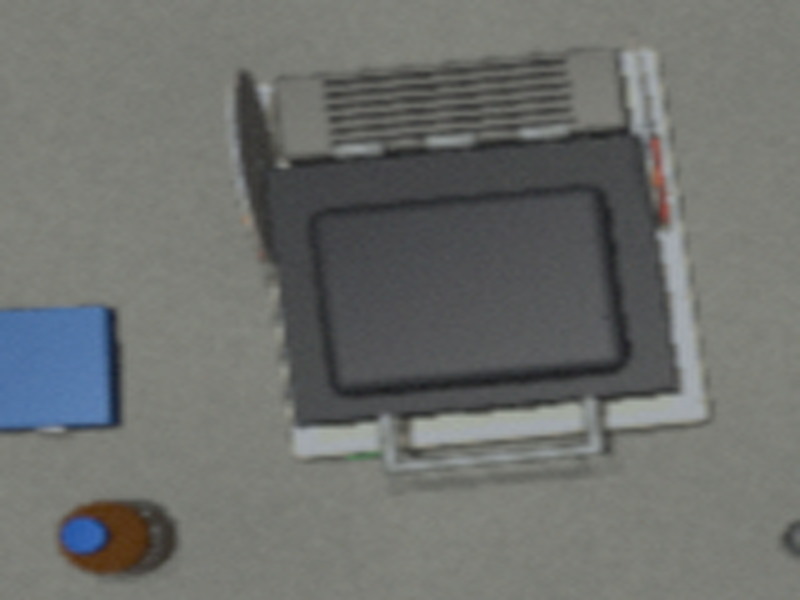

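View pics/t2.png

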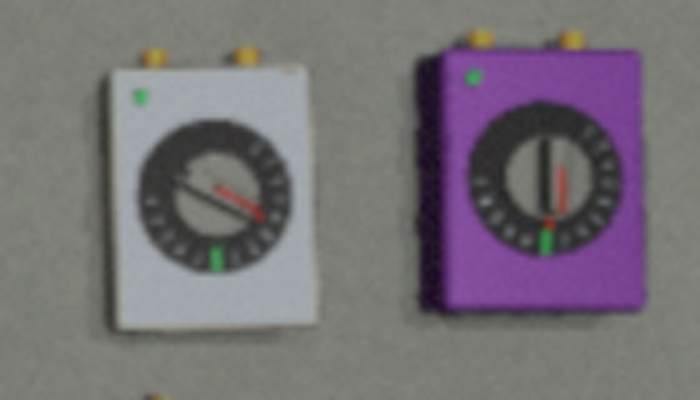

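View pics/s1.png

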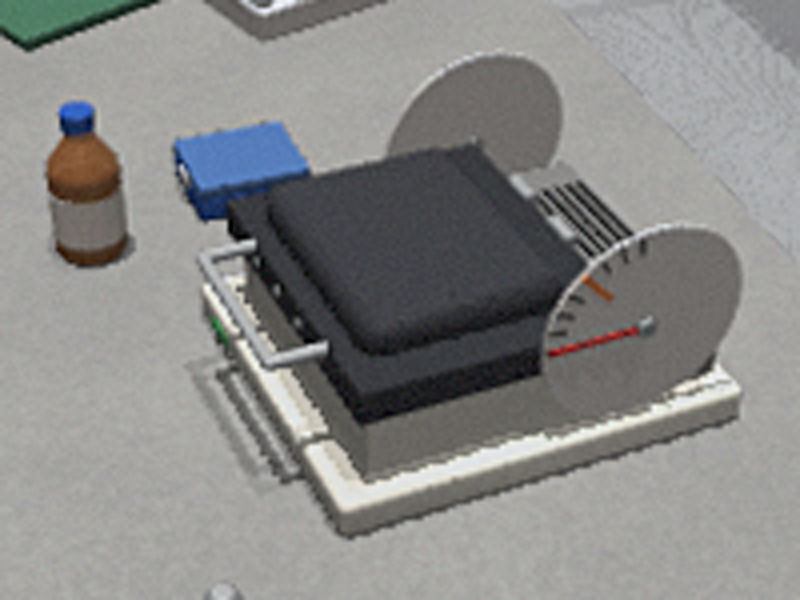

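View pics/s2.png

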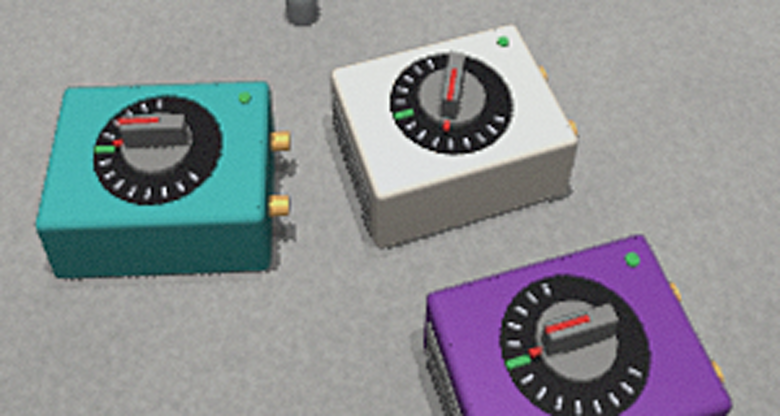

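```bash
cat > m.py <<'E'
from h import *
def blob(p,cond,box,tag):
    l,t,r,b=box; im=p['img'].astype(int)[t:b,l:r]; m=cond(im[...,0],im[...,1],im[...,2])
    n,L,s,c=cv2.connectedComponentsWithStats(m.astype(np.uint8))
    o=[(s[i,4],c[i][0]+l,c[i][1]+t) for i in range(1,n)]; return sorted(o,reverse=True)[:4]
green=lambda b,g,r:(g>r+30)&(g>b+20)
red=lambda b,g,r:(r>g+45)&(r>b+45)
dark=lambda b,g,r:(r<75)&(g<75)&(b<75)
E
python3 - <<'E'
from m import *
pt=read_camera('top'); ps=read_camera('side')
print('T dark',blob(pt,dark,(378,178,426,222),''))
for nm,c in(('g',green),('r',red)):
    print('T',nm,blob(pt,c,(378,178,426,222),'')); print('S',nm,blob(ps,c,(310,250,402,320),''))
def cen(z,u=403.0,v=199.2): return atz(pt,u,v,z).round(4)
print('dial top',cen(.081),'side',atz(ps,353.5,280,.081).round(4))
for k,(u,v,z) in {'green':(403.4,212,.081),'tip':(412.8,203.2,.088),'tiptop':(403.4+10,203.2,.085)}.items(): print(k,atz(pt,u,v,z).round(4))
print('side green',atz(ps,180+403/2.6,240+114/2.6,.081).round(4),'tip',atz(ps,180+446/2.6,240+126/2.6,.088).round(4))
# handle
f=lambda x,y:(180+x/5,90+y/4)
print('bar ends top',[atz(pt,*f(*q),.106).round(4) for q in((390,463),(603,450))])
g=lambda x,y:(240+x/4,85+y/4)
print('bar ends side',[atz(ps,*g(*q),.106).round(4) for q in((206,256),(270,361))])
print('plinth front top',[atz(pt,*f(*q),.030).round(4) for q in((294,457),(707,418),(660,50))])
print('plinth front side',[atz(ps,*g(*q),.030).round(4) for q in((340,516),(206,290),(740,400))])
print('obj',atz(pt,341.7,224.4,.048).round(4),'bottle',atz(pt,196.5,224,.13).round(4),'slide',atz(pt,190.3,182.3,.035).round(4))
E
```

```text
T dark [(np.int32(363), np.float64(401.1404958677686), np.float64(197.42424242424244)), (np.int32(59), np.float64(380.8305084745763), np.float64(199.16949152542372)), (np.int32(2), np.float64(401.5), np.float64(199.5)), (np.int32(1), np.float64(407.0), np.float64(202.0))]
T g [(np.int32(14), np.float64(402.92857142857144), np.float64(211.14285714285714)), (np.int32(8), np.float64(387.875), np.float64(178.875))]
S g [(np.int32(22), np.float64(334.8181818181818), np.float64(283.45454545454544)), (np.int32(15), np.float64(373.06666666666666), np.float64(255.4))]
T r [(np.int32(13), np.float64(408.46153846153845), np.float64(200.3846153846154))]
S r [(np.int32(32), np.float64(353.375), np.float64(271.8125)), (np.int32(11), np.float64(351.1818181818182), np.float64(287.9090909090909)), (np.int32(1), np.float64(401.0), np.float64(290.0)), (np.int32(1), np.float64(399.0), np.float64(286.0))]
dial top [ 0.4866 -0.313   0.081 ] side [ 0.4887 -0.3156  0.081 ]
green [ 0.4456 -0.3127  0.081 ]
tip [ 0.4725 -0.3426  0.088 ]
tiptop [ 0.4727 -0.345   0.085 ]
side green [ 0.4485 -0.3126  0.081 ] tip [ 0.4749 -0.3386  0.088 ]
bar ends top [array([0.4758, 0.1494, 0.106 ]), array([0.4826, 0.0141, 0.106 ])]
bar ends side [array([0.4794, 0.1478, 0.106 ]), array([0.4887, 0.0193, 0.106 ])]
plinth front top [array([0.4875, 0.2234, 0.03  ]), array([ 0.5129, -0.0517,  0.03  ]), array([ 0.8243, -0.0278,  0.03  ])]
plinth front side [array([ 0.5113, -0.0604,  0.03  ]), array([0.4918, 0.2089, 0.03  ]), array([ 0.8212, -0.0374,  0.03  ])]
obj [ 0.4117 -0.1156  0.048 ] bottle [0.422  0.3392 0.13  ] slide [0.5644 0.3835 0.035 ]
```

```bash
cat > fit.py <<'E'
from m import *
from scipy.optimize import least_squares
pt=read_camera('top'); ps=read_camera('side')
C=lambda x0,y0,sx,sy:(lambda x,y:(x0+(x+.5)/sx-.5,y0+(y+.5)/sy-.5))
t2=C(360,160,5,5); s2=C(180,240,2.6,2.6); t1=C(180,90,5,4); s1=C(240,85,4,4)
def W(q,X):
    c,s=np.cos(q[2]),np.sin(q[2]); return [q[0]+c*X[0]-s*X[1],q[1]+s*X[0]+c*X[1],X[2]]
def fit(obs,q0,k=0):
    f=lambda q:np.concatenate([np.array(proj(p,W(q,X)))-np.array(uv) for p,uv,X in obs])
    r=least_squares(f,q0,loss='soft_l1'); return r.x,f(r.x).reshape(-1,2)
B=[(t2(110,72),(.085,.065)),(t2(302,66),(.085,-.065)),(t2(319,325),(-.085,-.065)),(t2(118,328),(-.085,.065)),(t2(215,196),(0,0)),]
obs=[(pt,a,(*b,.08)) for a,b in B]
S=[(s2(332,72),(-.085,.065)),(s2(515,27),(.085,.065)),(s2(577,133),(.085,-.065)),(s2(377,196),(-.085,-.065)),(s2(451,104),(0,0))]
obs+=[(ps,a,(*b,.08)) for a,b in S]
for o in (obs,obs[:5],obs[5:]):
    q,r=fit(o,[.487,-.313,0]); print('box',q.round(4),np.degrees(q[2]).round(2)); 
    if o is obs: print(r.round(1).tolist()); Q=q
# knob: tip in both + line on top
print('tip T',atz(pt,*t2(264,216),.088)[:2]-Q[:2],'S',atz(ps,351.2,287.9,.088)[:2]-Q[:2])
print('line T',atz(pt,408.46,200.38,.116)[:2]-Q[:2],'S',atz(ps,353.375,271.8,.116)[:2]-Q[:2])
P=[(pt,t1(294,457),(-.13,.14,.03)),(pt,t1(707,418),(-.13,-.14,.03)),(pt,t1(390,464),(-.15,.065,.106)),(pt,t1(603,452),(-.15,-.065,.106))]
R=[(ps,s1(340,516),(-.13,-.14,.03)),(ps,s1(206,287),(-.13,.14,.03)),(ps,s1(740,395),(.19,-.14,.03)),(ps,s1(206,258),(-.15,.065,.106)),(ps,s1(268,362),(-.15,-.065,.106))]
for o in (P+R,P,R):
    q,r=fit(o,[.63,.07,0]); print('ch',q.round(4),np.degrees(q[2]).round(2),r.round(1).tolist()); print(' bar',np.round(W(q,(-.15,0,.106)),4))
E
python3 fit.py
```

```text
box [ 4.888e-01 -3.117e-01  3.000e-04] 0.02
[[-0.3, -1.2], [1.8, -1.1], [0.6, -0.0], [-0.1, 0.4], [-0.1, -0.2], [-1.9, -1.8], [-0.5, -3.1], [1.6, 2.1], [-0.3, 1.0], [-0.3, -0.9]]
box [ 0.4875 -0.3107  0.0039] 0.22
box [ 0.4892 -0.3127 -0.0013] -0.07
tip T [-0.01496605 -0.0296388 ] S [-0.01403484 -0.02539524]
line T [-0.00887376 -0.01288407] S [-0.00412673 -0.00830757]
ch [0.6306 0.0942 0.0738] 4.23 [[0.1, -0.6], [1.4, 0.8], [0.8, -0.0], [-0.9, -1.1], [-0.3, -1.0], [-1.3, -1.6], [2.2, -0.3], [-0.7, 0.0], [-0.1, 0.6]]
 bar [0.481  0.0832 0.106 ]
ch [0.6301 0.0971 0.0846] 4.85 [[-0.3, 0.0], [0.9, 0.5], [0.5, 0.3], [-1.4, -1.2]]
 bar [0.4806 0.0844 0.106 ]
ch [0.6311 0.0927 0.0704] 4.03 [[-0.1, -0.7], [-0.9, -1.4], [2.6, 0.2], [-0.4, 0.2], [0.1, 0.8]]
 bar [0.4815 0.0821 0.106 ]
```

Request:
{"op": "carry_out", "data": {
  "increments": "1 -0.06 -0.005 0 0 0 5.5; 1 -0.06 -0.005 0 0 0 5.5; 1 -0.06 -0.005 0 0 0 5.5; 1 -0.06 -0.005 0 0 0 5.5; 1 -0.06 -0.005 0 0 0 5.5; 1 -0.06 -0.005 0 0 0 5.5",
  "force": 20
}}

```text
time_s: 1.75
tool_pos: [0.4544, 0.4437, 0.2909]
tool_rot: [180.0, -0.3, 133.4]
force: [1.0, 0.1, 0.3]
grip_width: 0.0868
```

Request:
{"op": "carry_out", "data": {
  "increments": "1 -0.06 -0.0065 0 0 0 5.2; 1 -0.06 -0.0065 0 0 0 5.2; 1 -0.06 -0.0065 0 0 0 5.2; 1 -0.06 -0.0065 0 0 0 5.2; 1 -0.06 -0.0065 0 0 0 5.2; 1 -0.06 -0.0065 0 0 0 5.2; 1 -0.06 -0.0065 0 0 0 5.2; 1 -0.06 -0.0065 0 0 0 5.2; 1 -0.06 -0.0065 0 0 0 5.2; 1 -0.06 -0.0065 0 0 0 5.2; 1 -0.06 -0.0065 0 0 0 5.2; 1 -0.06 -0.0065 0 0 0 5.2"
}}

```text
time_s: 3.25
tool_pos: [0.5513, -0.2589, 0.2886]
tool_rot: [179.8, -0.4, 69.0]
force: [-0.4, -0.4, -0.1]
grip_width: 0.0868
```

```bash
cat >> h.py <<'E'
def togo(x,y,z,yaw):
    from scipy.spatial.transform import Rotation as Ro
    o=get_obs(); R=Ro.from_euler('xyz',o['tool_rot'],degrees=True); T=Ro.from_euler('xyz',[180,0,yaw],degrees=True)
    print(o['time_s'],o['tool_pos'].round(4),o['tool_rot'].round(1),'shift',R.inv().apply(np.array([x,y,z])-o['tool_pos']).round(4),'rot',np.degrees((R.inv()*T).as_rotvec()).round(2),'F',o['force'].round(1),'w',round(o['grip_width'],4))
E
python3 -c "
from h import *
togo(.488,-.3125,.25,62)"
```

```text
3.25 [ 0.5513 -0.2589  0.2886] [179.8  -0.4  69. ] shift [-0.073  -0.0401  0.038 ] rot [ 0.2  -0.37  6.99] F [-0.4 -0.4 -0.1] w 0.0868
```

Request:
{"op": "carry_out", "data": {
  "increments": "1 -0.037 -0.02 0.019 0 0 3.5; 1 -0.036 -0.02 0.019 0.2 -0.3 3.5; 1 0 0 0 0 0 0"
}}

```text
time_s: 3.62
tool_pos: [0.4803, -0.3193, 0.2501]
tool_rot: [179.9, 0.1, 61.0]
force: [1.4, 0.4, 0.2]
grip_width: 0.0871
```

```bash
python3 -c "
from h import *
togo(.488,-.3125,.20,62)
p=read_camera('side');cv2.imwrite('pics/a1.png',cv2.resize(p['img'][200:350,270:470],None,fx=4,fy=4,interpolation=2))"
```

```text
3.625 [ 0.4803 -0.3193  0.2501] [1.799e+02 1.000e-01 6.100e+01] shift [0.0097 0.0033 0.0501] rot [ 0.14  0.08 -0.97] F [1.4 0.4 0.2] w 0.0871
```

View pics/a1.png

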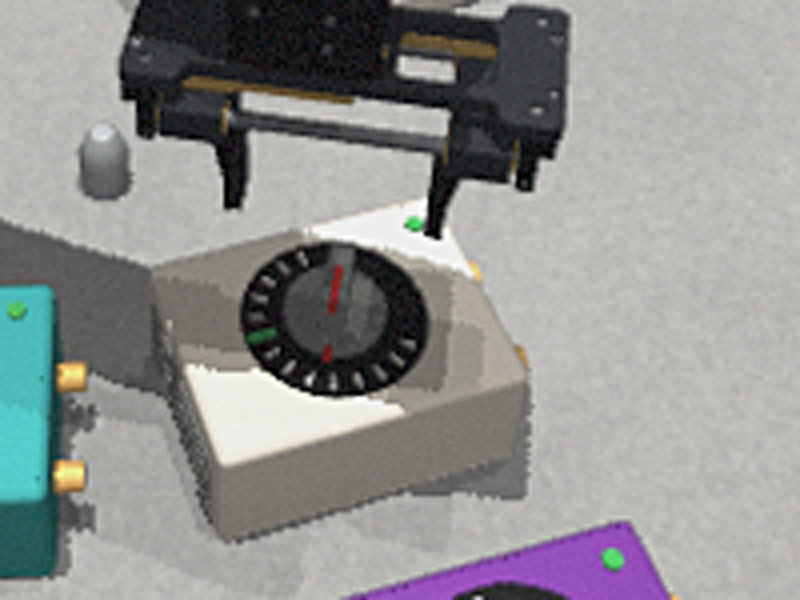

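The fingers straddle the knob bar from above at (335,250–300). The red tip at (327,352) is roughly 3.5 ticks from the green mark at (261,337). I'll descend and grip.

Request:
{"op": "carry_out", "data": {
  "increments": "1 0.0095 0.0035 0.03 0 0 -1; 1 0 0 0.03 0 0 0; 1 0 0 0.014 0 0 0; 1 0 0 0 0 0 0"
}}

```text
time_s: 4.18
tool_pos: [0.4969, -0.3075, 0.1776]
tool_rot: [179.4, -0.2, 62.8]
force: [0.6, -0.2, 0.3]
grip_width: 0.0872
```

```bash
python3 -c "
from h import *
togo(.488,-.3125,.165,62)
p=read_camera('side');cv2.imwrite('pics/a2.png',cv2.resize(p['img'][200:350,270:470],None,fx=4,fy=4,interpolation=2))"
```

```text
4.175 [ 0.4969 -0.3075  0.1776] [179.4  -0.2  62.8] shift [-0.0086 -0.0058  0.0125] rot [ 0.59 -0.17  0.78] F [ 0.6 -0.2  0.3] w 0.0872
```

View pics/a2.png

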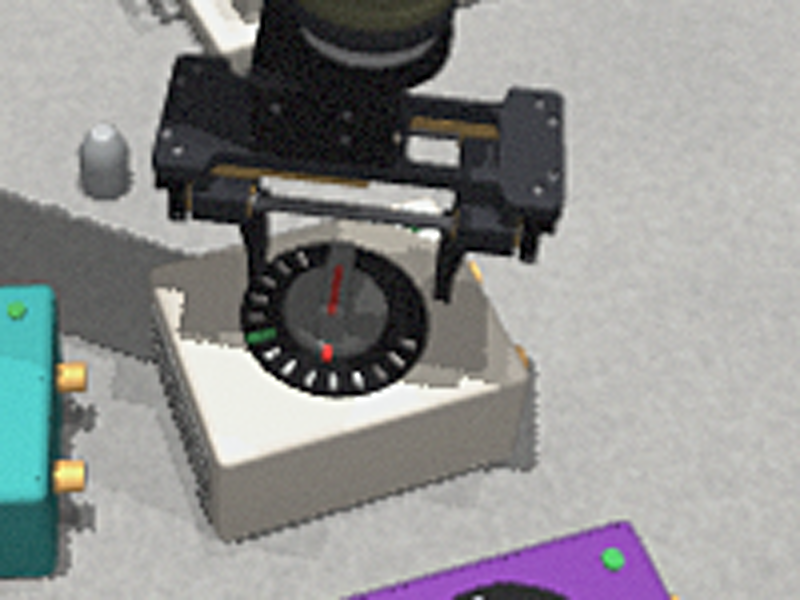

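Request:
{"op": "carry_out", "data": {
  "increments": "1 -0.0085 -0.006 0.006 0.5 0 0.7; 1 0 0 0.004 0 0 0; 1 0 0 0 0 0 0"
}}

```text
time_s: 4.6
tool_pos: [0.4885, -0.3139, 0.1701]
tool_rot: [179.6, -0.2, 62.0]
force: [-0.0, -0.4, -0.3]
grip_width: 0.0871
```

```bash
python3 -c "
from h import *
togo(.488,-.3125,.165,62)"
```

```text
4.6 [ 0.4885 -0.3139  0.1701] [179.6  -0.2  62. ] shift [ 0.001  -0.0012  0.0051] rot [ 0.36 -0.21  0.01] F [-0.  -0.4 -0.3] w 0.0871
```

Now close.

Request:
{"op": "carry_out", "data": {
  "increments": "1 0.001 -0.001 0.004 0.3 0 0; 0.5 0 0 0 0 0 0; 0.1 0 0 0 0 0 0; 0 0 0 0 0 0 0; 0 0 0 0 0 0 0; 0 0 0 0 0 0 0; 0 0 0 0 0 0 0; 0 0 0 0 0 0 0",
  "force": 15
}}

```text
time_s: 5.6
tool_pos: [0.4886, -0.3125, 0.1664]
tool_rot: [179.9, -0.2, 62.0]
force: [0.2, -0.9, -0.2]
grip_width: 0.0248
```

```bash
python3 -c "
from h import *
togo(.488,-.3125,.165,0)
p=read_camera('side');cv2.imwrite('pics/a3.png',cv2.resize(p['img'][200:350,270:470],None,fx=4,fy=4,interpolation=2))"
```

```text
5.6 [ 0.4886 -0.3125  0.1664] [179.9  -0.2  62. ] shift [-0.0003 -0.0005  0.0014] rot [-3.000e-02 -2.600e-01  6.202e+01] F [ 0.2 -0.9 -0.2] w 0.0248
```

View pics/a3.png

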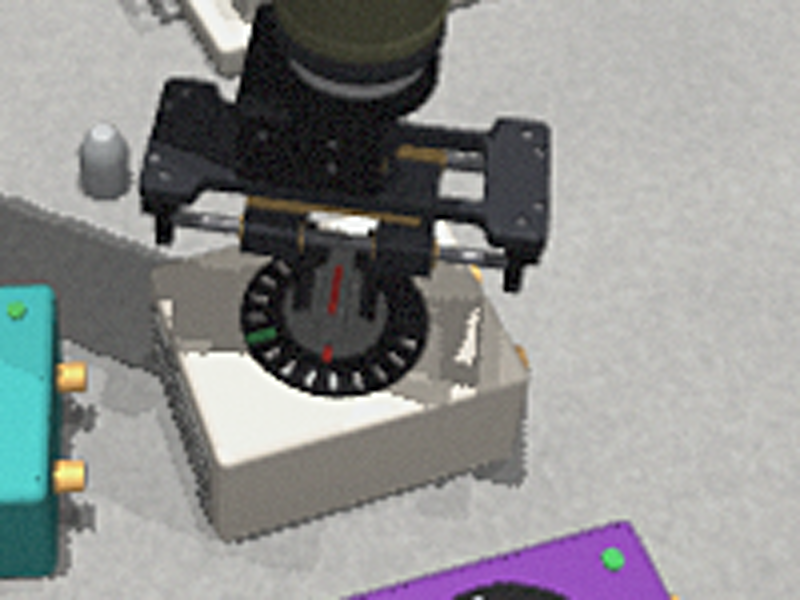

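Request:
{"op": "carry_out", "data": {
  "increments": "0 0 0 0 0 0 0; 0 0 0 0 0 0 0; 0 0 0 0 0 0 0; 0 0 0 0 0 0 0"
}}

```text
time_s: 6.15
tool_pos: [0.4886, -0.3125, 0.1664]
tool_rot: [179.9, -0.2, 62.0]
force: [1.2, -0.6, 0.4]
grip_width: 0.0129
```

```bash
python3 -c "
from h import *
togo(.488,-.3125,.165,0)"
```

```text
6.15 [ 0.4886 -0.3125  0.1664] [179.9  -0.2  62. ] shift [-0.0003 -0.0006  0.0014] rot [-2.0e-02 -2.7e-01  6.2e+01] F [ 1.2 -0.6  0.4] w 0.0129
```

Request:
{"op": "carry_out", "data": {
  "increments": "0 0 0 0 0 0 4; 0 0 0 0 0 0 7; 0 0 0 0 0 0 7; 0 0 0 0 0 0 7; 0 0 0 0 0 0 7; 0 0 0 0 0 0 7; 0 0 0 0 0 0 7; 0 0 0 0 0 0 4; 0 0 0 0 0 0 0; 0 0 0 0 0 0 0"
}}

```text
time_s: 7.4
tool_pos: [0.4884, -0.3122, 0.1664]
tool_rot: [-179.9, -0.2, 10.7]
force: [1.1, 0.0, -0.0]
grip_width: 0.0128
```

```bash
python3 -c "
from h import *
togo(.488,-.3125,.165,0)
p=read_camera('side');cv2.imwrite('pics/a4.png',cv2.resize(p['img'][200:350,270:470],None,fx=4,fy=4,interpolation=2))"
```

```text
7.4 [ 0.4884 -0.3122  0.1664] [-179.9   -0.2   10.7] shift [-0.0005  0.0002  0.0014] rot [-0.13 -0.16 10.67] F [ 1.1  0.  -0. ] w 0.0128
```

View pics/a4.png

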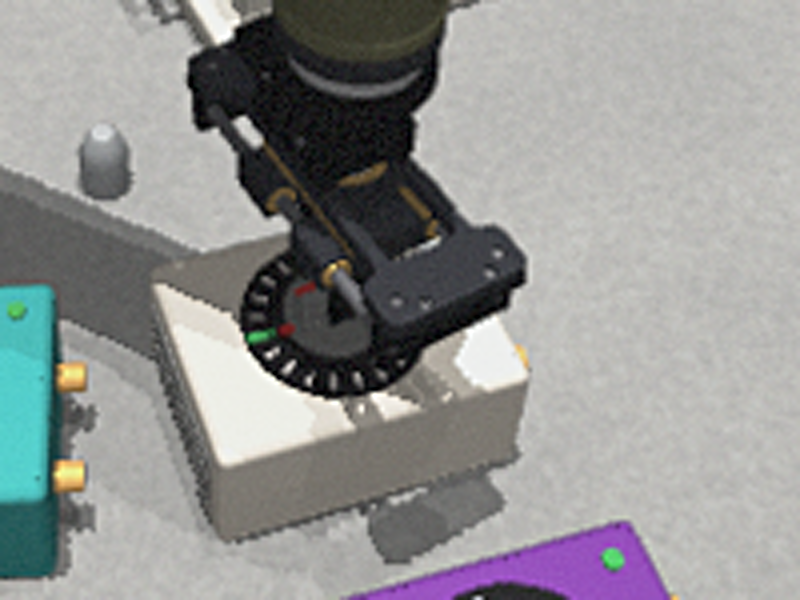

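```bash
cat > k.py <<'E'
from m import *
p=read_camera('side')
rs=blob(p,red,(325,262,372,302),''); gs=blob(p,green,(325,275,345,295),'')
print(rs[:3],gs[:2])
tip=[(u,v) for n,u,v in rs if v>278][0] if [1 for n,u,v in rs if v>278] else None
for c in ((.488,-.3125),(.4885,-.312)):
    c=np.array(c)
    G=atz(p,gs[0][1],gs[0][2],.082)[:2]-c; ag=np.degrees(np.arctan2(-G[1],-G[0]))
    for z in (.084,.088,.091):
        t=atz(p,*tip,z)[:2]-c; print(z,'green',G.round(4),ag.round(1),'tip',t.round(4),np.degrees(np.arctan2(-t[1],-t[0])).round(1))
E
python3 k.py
```

```text
[(np.int32(8), np.float64(345.875), np.float64(271.75)), (np.int32(8), np.float64(341.25), np.float64(282.0))] [(np.int32(19), np.float64(334.5263157894737), np.float64(283.4736842105263))]
0.084 green [-0.0404  0.0004] -0.5 tip [-0.0264 -0.0019] 4.0
0.088 green [-0.0404  0.0004] -0.5 tip [-0.0275 -0.0045] 9.4
0.091 green [-0.0404  0.0004] -0.5 tip [-0.0283 -0.0066] 13.0
0.084 green [-0.0409 -0.0001] 0.2 tip [-0.0269 -0.0024] 5.0
0.088 green [-0.0409 -0.0001] 0.2 tip [-0.028 -0.005] 10.2
0.091 green [-0.0409 -0.0001] 0.2 tip [-0.0288 -0.0071] 13.8
```

```bash
python3 - <<'E'
from m import *
p=read_camera('side'); 
c=np.array((.4883,-.3122))
for z in (.084,.086,.088,.090):
    a=[]
    for uv in ((351.18,287.91),(341.25,282)):
        t=atz(p,*uv,z)[:2]-c; a+=[np.degrees(np.arctan2(-t[1],-t[0])).round(1),np.hypot(*t).round(4)]
    print(z,a,a[0]-a[2])
E
```

```text
0.084 [np.float64(61.1), np.float64(0.0255), np.float64(4.6), np.float64(0.0268)] 56.5
0.086 [np.float64(61.3), np.float64(0.0269), np.float64(7.3), np.float64(0.0275)] 54.0
0.088 [np.float64(61.4), np.float64(0.0284), np.float64(9.9), np.float64(0.0282)] 51.5
0.09 [np.float64(61.6), np.float64(0.0298), np.float64(12.3), np.float64(0.029)] 49.3
```

Request:
{"op": "carry_out", "data": {
  "increments": "0 0 0 0 0 0 5; 0 0 0 0 0 0 5; 0 0 0 0 0 0 0; 0 0 0 0 0 0 0"
}}

```text
time_s: 8.05
tool_pos: [0.4884, -0.3121, 0.1664]
tool_rot: [-179.8, -0.2, 0.6]
force: [-0.6, -0.4, 0.0]
grip_width: 0.0127
```

```bash
python3 k.py | grep -v 0.09; python3 -c "
from h import *
togo(.488,-.3125,.165,0)
p=read_camera('side');cv2.imwrite('pics/a5.png',cv2.resize(p['img'][240:320,310:410],None,fx=8,fy=7,interpolation=2))"
```

```text
[(np.int32(7), np.float64(340.0), np.float64(280.0)), (np.int32(3), np.float64(343.6666666666667), np.float64(270.6666666666667))] [(np.int32(21), np.float64(334.8095238095238), np.float64(283.5238095238095))]
0.084 green [-0.0399  0.0001] -0.1 tip [-0.0271  0.0037] -7.8
0.088 green [-0.0399  0.0001] -0.1 tip [-0.0282  0.001 ] -2.0
0.084 green [-0.0404 -0.0004] 0.6 tip [-0.0276  0.0032] -6.6
0.088 green [-0.0404 -0.0004] 0.6 tip [-0.0287  0.0005] -1.0
8.1 [ 0.4884 -0.3121  0.1664] [-179.8   -0.2    0.6] shift [-0.0004  0.0004  0.0014] rot [-0.17 -0.16  0.57] F [ 0.3 -0.3 -0.5] w 0.0129
```

View pics/a5.png

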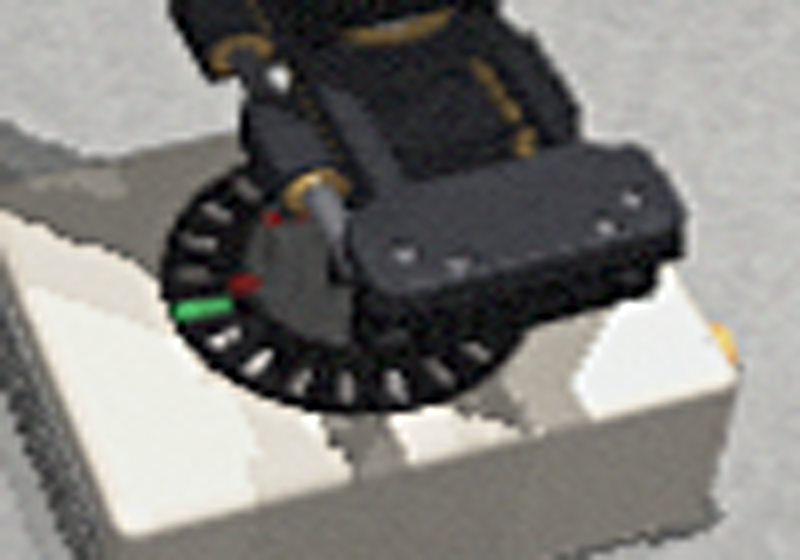

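The red tip at (245,283) sits above the green mark at (202,308), which is consistent with zero once parallax is allowed for. I'll release, raise, and check from the top once clear.

Request:
{"op": "carry_out", "data": {
  "increments": "0 0 0 0 0 0 0; 0 0 0 0 0 0 0; 0.45 0 0 0 0 0 0; 0.45 0 0 0 0 0 0; 0.45 0 0 0 0 0 0; 0.45 0 0 0 0 0 0; 0.45 0 0 -0.02 0 0 0; 0.45 0 0 -0.04 0 0 0; 0.35 0 0 -0.05 0 0 0; 0.35 0 0 -0.01 0 0 0"
}}

```text
time_s: 9.4
tool_pos: [0.4877, -0.3131, 0.2931]
tool_rot: [-179.9, -0.2, 0.5]
force: [0.2, 0.3, -0.7]
grip_width: 0.032
```

```bash
python3 -c "
from h import *
togo(.476,.0832,.29,94.2)"
```

```text
9.4 [ 0.4877 -0.3131  0.2931] [-179.9   -0.2    0.5] shift [-0.0079 -0.3964  0.0041] rot [ 4.000e-02 -2.600e-01 -9.365e+01] F [ 0.2  0.3 -0.7] w 0.032
```

Request:
{"op": "carry_out", "data": {
  "increments": "0.35 0 -0.044 0 0 0 -10.4; 0.35 0.008 -0.043 0 0 0 -10.4; 0.35 0.016 -0.041 0 0 0 -10.4; 0.35 0.023 -0.0375 0 0 0 -10.4; 0.35 0.0295 -0.0325 0 0 0 -10.4; 0.35 0.035 -0.027 0 0 0 -10.4; 0.35 0.039 -0.02 0 0 0 -10.4; 0.35 0.042 -0.0125 0 0 0 -10.4; 0.35 0 0 0 0 0 0"
}}

```text
time_s: 10.52
tool_pos: [0.4789, 0.0456, 0.2987]
tool_rot: [179.5, -0.2, 86.2]
force: [-0.3, -0.5, 0.1]
grip_width: 0.0304
```

```bash
python3 - <<'E'
from m import *
togo(.481,.0832,.25,94.2)
p=read_camera('top'); s=read_camera('side')
cv2.imwrite('pics/b1.png',cv2.resize(p['img'][90:240,180:340],None,fx=5,fy=4,interpolation=2))
cv2.imwrite('pics/b2.png',np.hstack([cv2.resize(p['img'][175:225,375:430],None,fx=7,fy=7,interpolation=2),cv2.resize(s['img'][255:305,320:375],None,fx=7,fy=7,interpolation=2)]))
cv2.imwrite('pics/b3.png',cv2.resize(s['img'][50:235,240:440],None,fx=4,fy=3.2,interpolation=2))
E
python3 k.py
```

```text
10.525 [0.4789 0.0456 0.2987] [179.5  -0.2  86.2] shift [ 0.0375 -0.0009  0.0487] rot [ 0.56 -0.11 -8.03] F [-0.3 -0.5  0.1] w 0.0304
[(np.int32(35), np.float64(349.42857142857144), np.float64(269.2)), (np.int32(12), np.float64(340.1666666666667), np.float64(279.9166666666667))] [(np.int32(23), np.float64(334.6521739130435), np.float64(283.4347826086956))]
0.084 green [-0.0401  0.0004] -0.6 tip [-0.0267  0.0038] -8.1
0.088 green [-0.0401  0.0004] -0.6 tip [-0.0278  0.0011] -2.2
0.091 green [-0.0401  0.0004] -0.6 tip [-0.0287 -0.001 ] 1.9
0.084 green [-0.0406 -0.0001] 0.2 tip [-0.0272  0.0033] -6.9
0.088 green [-0.0406 -0.0001] 0.2 tip [-0.0283  0.0006] -1.2
0.091 green [-0.0406 -0.0001] 0.2 tip [-0.0292 -0.0015] 2.9
```

View pics/b2.png

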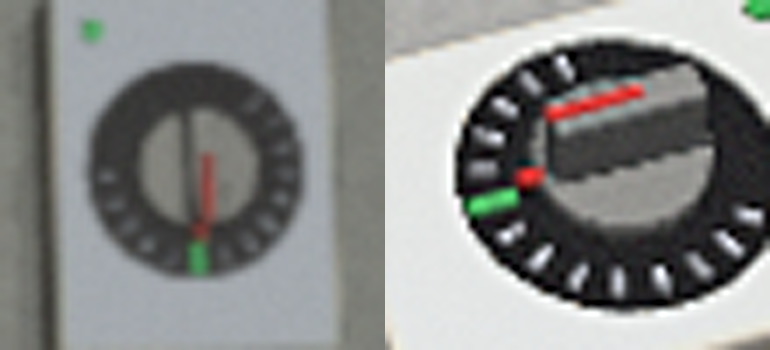

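View pics/b3.png

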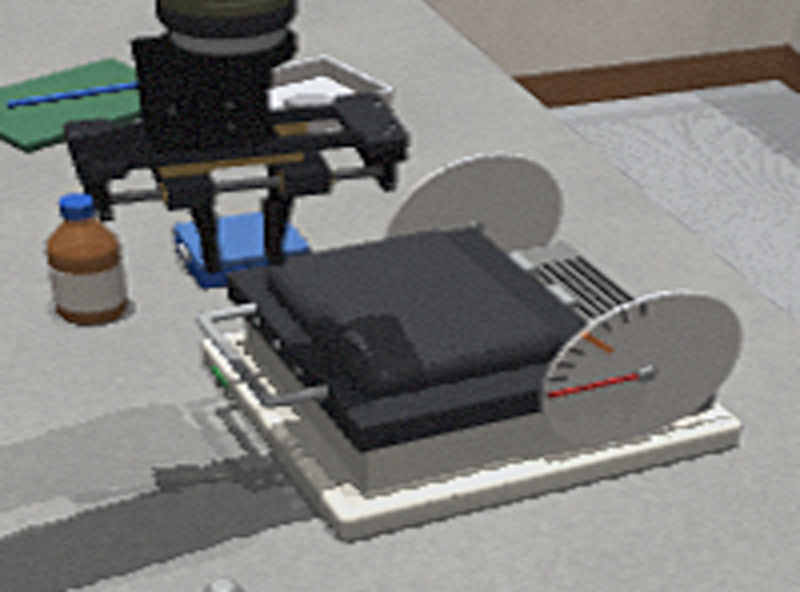

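View pics/b1.png

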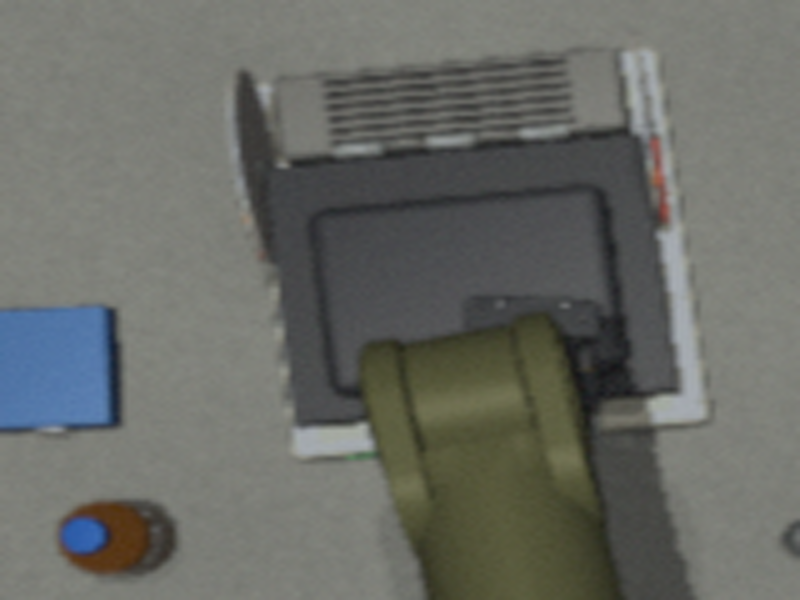

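```bash
python3 - <<'E'
from m import *
for n,box in (('top',(395,190,412,212)),('side',(340,262,372,276))):
    p=read_camera(n); l,t,r,b=box; im=p['img'].astype(int)[t:b,l:r]
    w=np.clip(im[...,2]-(im[...,0]+im[...,1])/2-20,0,None)
    ys,xs=np.nonzero(w); ww=w[ys,xs]; X=np.array([atz(p,x+l,y+t,.116)[:2] for x,y in zip(xs,ys)])
    m=np.average(X,axis=0,weights=ww); C=np.cov((X-m).T,aweights=ww); e,V=np.linalg.eigh(C); v=V[:,1]; v=v*-np.sign(v[0])
    print(n,m.round(4),e.round(7),'angle',np.degrees(np.arctan2(-v[1],-v[0])).round(2))
E
```

```text
top [ 0.4736 -0.3108] [4.000e-06 1.093e-04] angle -6.61
side [ 0.4795 -0.3114] [2.10e-06 7.92e-05] angle 0.6
```

Request:
{"op": "carry_out", "data": {
  "increments": "0.35 0.019 -0.0005 0 0.3 0 -4.2; 0.35 0.018 0 0.02 0 0 -4; 0.35 0 0 0.02 0 0 0; 0.35 0 0 0 0 0 0"
}}

```text
time_s: 11.28
tool_pos: [0.482, 0.0729, 0.2588]
tool_rot: [179.6, -0.1, 93.3]
force: [-0.6, 0.2, 0.0]
grip_width: 0.0303
```

```bash
python3 - <<'E'
from m import *
togo(.481,.0832,.16,94.4)
s=read_camera('side')
cv2.imwrite('pics/c1.png',cv2.resize(s['img'][90:210,270:400],None,fx=6,fy=5,interpolation=2))
E
```

```text
11.275 [0.482  0.0729 0.2588] [ 1.796e+02 -1.000e-01  9.330e+01] shift [ 0.0102 -0.001   0.0988] rot [ 0.37 -0.1  -1.08] F [-0.6  0.2  0. ] w 0.0303
```

View pics/c1.png

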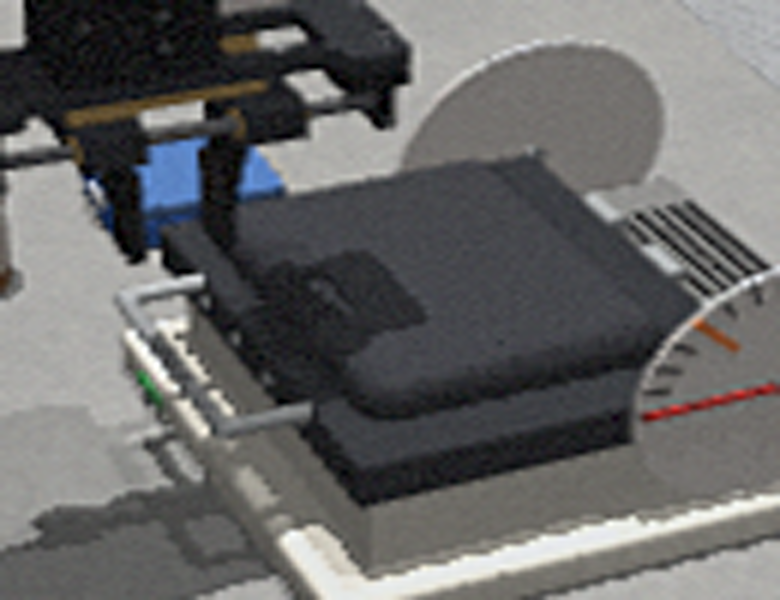

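Request:
{"op": "carry_out", "data": {
  "increments": "0.35 0.01 -0.001 0.025 0.3 0 -1; 0.35 0 0 0.025 0 0 0; 0.35 0 0 0.006 0 0 0; 0.35 0 0 0 0 0 0"
}}

```text
time_s: 11.82
tool_pos: [0.4846, 0.0815, 0.2074]
tool_rot: [179.4, -0.3, 94.0]
force: [0.7, 0.5, 0.1]
grip_width: 0.0304
```

```bash
python3 - <<'E'
from m import *
togo(.481,.0832,.16,94.4)
s=read_camera('side')
cv2.imwrite('pics/c2.png',cv2.resize(s['img'][90:210,270:400],None,fx=6,fy=5,interpolation=2))
o=get_obs()
# expected projections of fingertip inner corners and bar centre
E
```

```text
11.825 [0.4846 0.0815 0.2074] [179.4  -0.3  94. ] shift [ 0.0017 -0.0039  0.0474] rot [ 0.59 -0.3  -0.39] F [0.7 0.5 0.1] w 0.0304
```

View pics/c2.png

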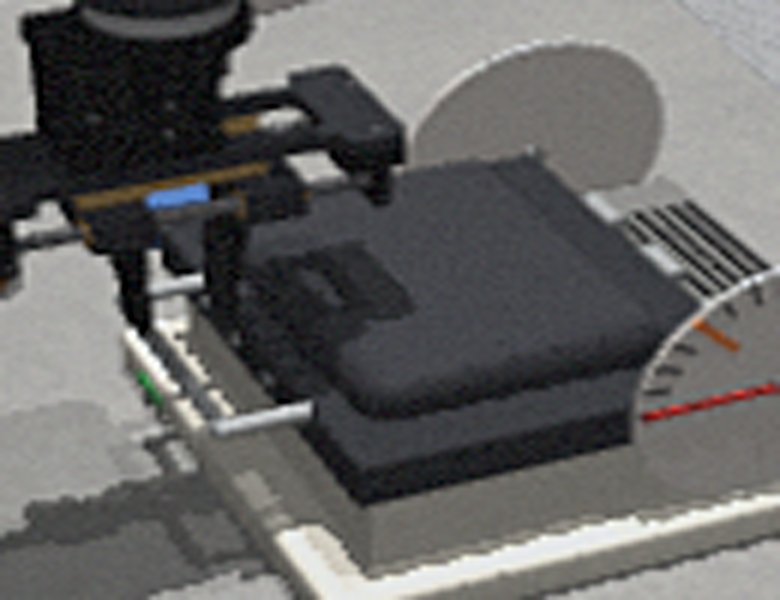

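Request:
{"op": "carry_out", "data": {
  "increments": "0.35 0.0015 -0.004 0.01 0.5 -0.3 -0.4; 0.35 0 0 0.012 0 0 0; 0.35 0 0 0 0 0 0"
}}

```text
time_s: 12.25
tool_pos: [0.4813, 0.083, 0.1858]
tool_rot: [179.8, -0.1, 94.4]
force: [0.6, 0.8, 0.6]
grip_width: 0.0302
```

```bash
python3 - <<'E'
from m import *
togo(.481,.0832,.162,94.4)
s=read_camera('side')
cv2.imwrite('pics/c3.png',cv2.resize(s['img'][90:210,270:400],None,fx=6,fy=5,interpolation=2))
E
```

```text
12.25 [0.4813 0.083  0.1858] [ 1.798e+02 -1.000e-01  9.440e+01] shift [ 0.0001 -0.0003  0.0238] rot [ 0.22 -0.06  0.03] F [0.6 0.8 0.6] w 0.0302
```

View pics/c3.png

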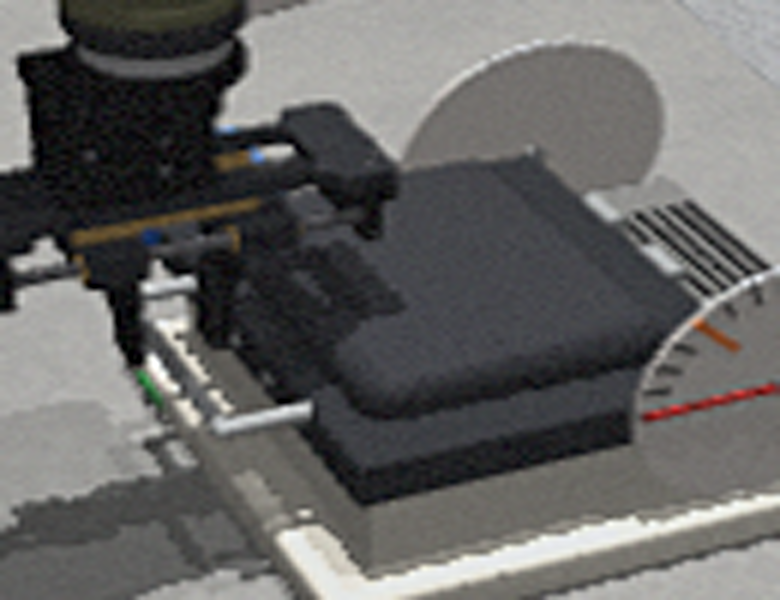

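Request:
{"op": "carry_out", "data": {
  "increments": "0.35 0 0 0.01 0.2 0 0; 0.35 0 0 0.01 0 0 0; 0.35 0 0 0.002 0 0 0; 0.35 0 0 0 0 0 0"
}}

```text
time_s: 12.8
tool_pos: [0.4818, 0.0831, 0.1627]
tool_rot: [179.9, -0.1, 94.4]
force: [-0.2, -0.1, -0.7]
grip_width: 0.031
```

```bash
python3 - <<'E'
from m import *
togo(.481,.0832,.160,94.4)
E
```

```text
12.8 [0.4818 0.0831 0.1627] [ 1.799e+02 -1.000e-01  9.440e+01] shift [ 0.0001 -0.0008  0.0027] rot [ 0.05 -0.06  0.02] F [-0.2 -0.1 -0.7] w 0.031
```

Request:
{"op": "carry_out", "data": {
  "increments": "0.35 0 -0.0008 0.0025 0 0 0; 0 0 0 0 0 0 0; 0 0 0 0 0 0 0; 0 0 0 0 0 0 0; 0 0 0 0 0 0 0; 0 0 0 0 0 0 0",
  "force": 15
}}

```text
time_s: 13.55
tool_pos: [0.4807, 0.0832, 0.1605]
tool_rot: [180.0, -0.1, 94.4]
force: [-1.0, 0.3, -0.9]
grip_width: 0.0092
```

```bash
python3 - <<'E'
from m import *
togo(.481,.0832,.160,94.4)
s=read_camera('side')
cv2.imwrite('pics/c4.png',cv2.resize(s['img'][90:210,270:400],None,fx=6,fy=5,interpolation=2))
E
```

```text
13.55 [0.4807 0.0832 0.1605] [ 1.80e+02 -1.00e-01  9.44e+01] shift [0.     0.0003 0.0005] rot [ 0.02 -0.09  0.05] F [-1.   0.3 -0.9] w 0.0092
```

View pics/c4.png

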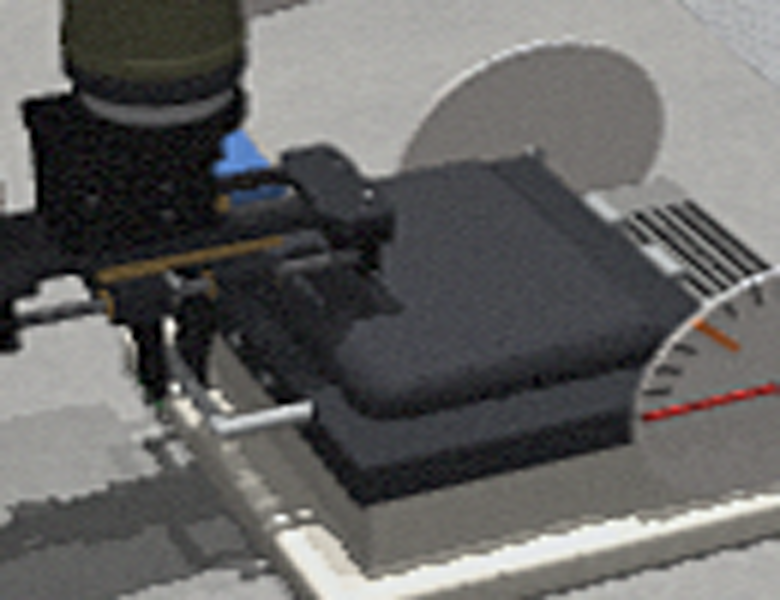

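Request:
{"op": "carry_out", "data": {
  "increments": "0 0 0.0003 -0.0125 0 0 0; 0 0 0.0009 -0.0125 0 0 0; 0 0 0.0016 -0.0124 0 0 0; 0 0 0.0022 -0.0123 0 0 0; 0 0 0 0 0 0 0"
}}

```text
time_s: 14.22
tool_pos: [0.4863, 0.0836, 0.2144]
tool_rot: [179.9, -0.1, 94.4]
force: [-0.5, -0.8, -1.7]
grip_width: 0.0094
```

```bash
cat > a.py <<'E'
from m import *
import sys
# angle estimate from tcp relative to start (0.4807,0.0832,0.1605) -> hinge
o=get_obs(); d=np.array(o['tool_pos'])-[.4807,.0832,.1605]; ax=np.array([np.cos(np.radians(4.4)),np.sin(np.radians(4.4)),0])
f=d@ax; u=d[2]
print(o['time_s'],'fwd',round(f,4),'up',round(u,4),'ang',round(np.arctan2(u,.25-f),4),'r',round(np.hypot(u,.25-f),4),'F',o['force'].round(1),'w',round(o['grip_width'],4),o['tool_pos'].round(4),o['tool_rot'].round(1))
s=read_camera('side')
cv2.imwrite('pics/'+sys.argv[1],cv2.resize(s['img'][90:210,270:430],None,fx=5,fy=5,interpolation=2))
E
python3 a.py d1.png
```

```text
14.225 fwd 0.0056 up 0.0539 ang 0.217 r 0.2503 F [-0.5 -0.8 -1.7] w 0.0094 [0.4863 0.0836 0.2144] [ 1.799e+02 -1.000e-01  9.440e+01]
```

View pics/d1.png

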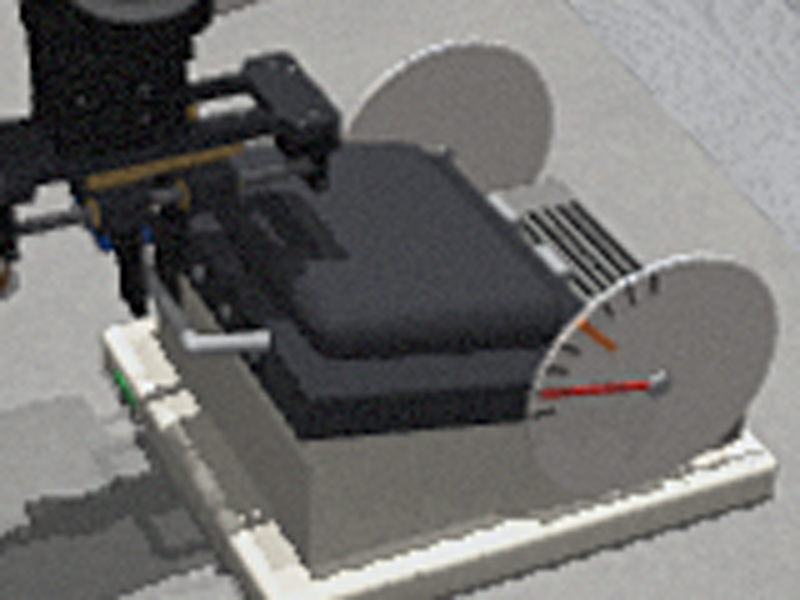

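Request:
{"op": "carry_out", "data": {
  "increments": "0 0 0.003 -0.0121 0 0 0; 0 0 0.0036 -0.012 0 0 0; 0 0 0.0042 -0.0118 0 0 0; 0 0 0.0048 -0.0116 0 0 0; 0 0 0.0053 -0.0113 0 0 0; 0 0 0.0059 -0.011 0 0 0; 0 0 0.0064 -0.0107 0 0 0; 0 0 0 0 0 0 0; 0 0 0 0 0 0 0"
}}

```text
time_s: 15.4
tool_pos: [0.5211, 0.0867, 0.2997]
tool_rot: [-180.0, -0.1, 94.5]
force: [-1.2, 1.2, -1.5]
grip_width: 0.0096
```

```bash
python3 a.py d2.png
```

```text
15.4 fwd 0.0405 up 0.1392 ang 0.5864 r 0.2515 F [-1.2  1.2 -1.5] w 0.0096 [0.5211 0.0867 0.2997] [-1.80e+02 -1.00e-01  9.45e+01]
```

View pics/d2.png

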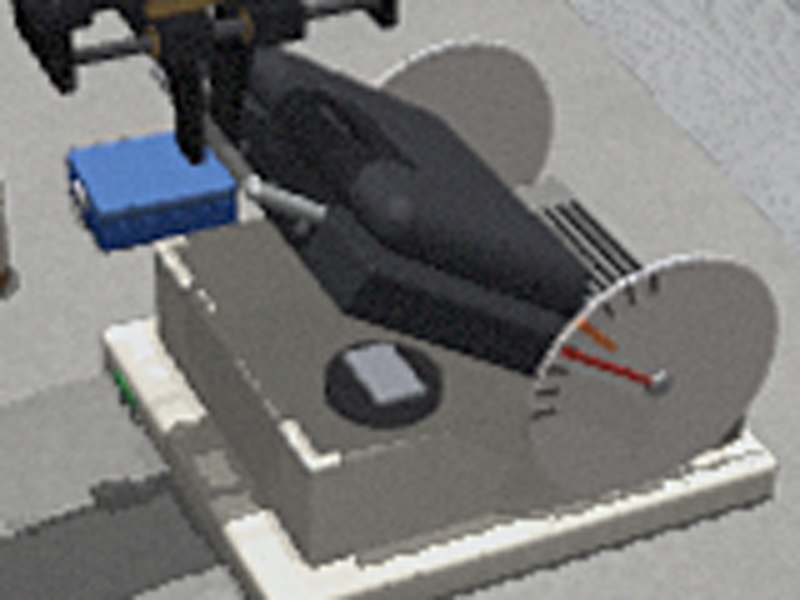

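Request:
{"op": "carry_out", "data": {
  "increments": "0 0 0.0064 -0.009 0 0 0; 0 0 0.0068 -0.0087 0 0 0; 0 0 0.0073 -0.0084 0 0 0; 0 0 0.0077 -0.008 0 0 0; 0 0 0.008 -0.0077 0 0 0; 0 0 0.0084 -0.0073 0 0 0; 0 0 0 0 0 0 0; 0 0 0 0 0 0 0"
}}

```text
time_s: 16.45
tool_pos: [0.5686, 0.0909, 0.3546]
tool_rot: [-179.9, -0.2, 94.5]
force: [-3.6, 0.1, 5.1]
grip_width: 0.0095
```

```bash
python3 a.py d3.png
```

```text
16.45 fwd 0.0883 up 0.1941 ang 0.876 r 0.2526 F [-3.6  0.1  5.1] w 0.0095 [0.5686 0.0909 0.3546] [-179.9   -0.2   94.5]
```

View pics/d3.png

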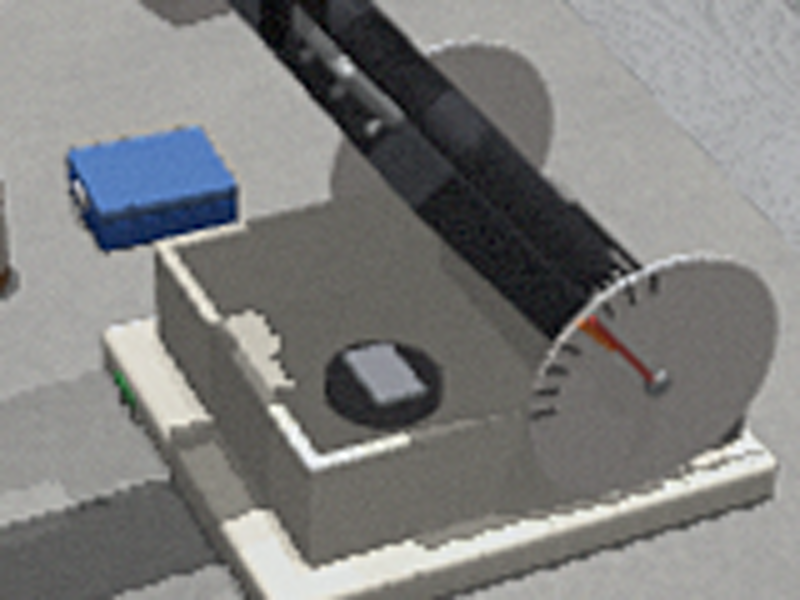

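```bash
cat > ang.py <<'E'
from m import *
s=read_camera('side')
def ang(u,v,z0=.106,hub=(401.5,166.2)):
    yaw=np.radians(4.4); n=np.array([-np.sin(yaw),np.cos(yaw),0]); ex=np.array([np.cos(yaw),np.sin(yaw),0])
    H=atz(s,*hub,.106); o,d=ray(s,u,v); X=o+d*((H-o)@n)/(d@n)-H
    return round(float(np.arctan2(X[2],-X@ex)),3),round(float(np.hypot(X[2],X@ex)),3)
if __name__=='__main__':
    im=s['img'].astype(int); l,t=372,148; c=im[t:172,l:402]
    red_=(c[...,2]-c[...,1]>60)&(c[...,2]-c[...,0]>60)
    ys,xs=np.nonzero(red_)
    A=[ang(x+l,y+t)+(c[y,x].tolist(),) for x,y in zip(xs,ys)]
    for a in sorted(A,key=lambda a:a[1]): print(a)
    print('shut tip',ang(240+552.5/4-.5,85+353.5/4-.5),'d2 tip',ang(270+565.5/5-.5,90+351.5/5-.5),'orange outer',ang(270+582.5/5-.5,90+322.5/5-.5),'inner',ang(270+613/5-.5,90+348/5-.5))
E
python3 ang.py
```

```text
(0.784, 0.048, [23, 48, 109])
(0.825, 0.051, [29, 36, 103])
(0.83, 0.057, [20, 28, 100])
(0.834, 0.062, [28, 35, 100])
(0.837, 0.068, [15, 26, 90])
(0.839, 0.073, [44, 47, 140])
(0.864, 0.076, [74, 75, 162])
(0.769, 0.076, [28, 65, 126])
(0.796, 0.078, [80, 114, 177])
shut tip (-0.01, 0.073) d2 tip (0.562, 0.074) orange outer (0.796, 0.078) inner (0.783, 0.048)
```

Request:
{"op": "carry_out", "data": {
  "increments": "0 0 0.005 -0.0056 0 0 0; 0 0 0 0 0 0 0; 0 0 0 0 0 0 0; 0 0 0 0 0 0 0"
}}

```text
time_s: 17.05
tool_pos: [0.5745, 0.0913, 0.3596]
tool_rot: [180.0, -0.2, 94.5]
force: [-1.4, 0.5, 1.2]
grip_width: 0.0094
```

```bash
python3 a.py d4.png; python3 ang.py
```

```text
17.05 fwd 0.0942 up 0.1991 ang 0.9068 r 0.2529 F [-1.4  0.5  1.2] w 0.0094 [0.5745 0.0913 0.3596] [180.   -0.2  94.5]
(0.831, 0.014, [34, 35, 98])
(0.85, 0.026, [20, 20, 91])
(0.854, 0.031, [16, 18, 90])
(0.857, 0.037, [31, 30, 97])
(0.859, 0.043, [30, 29, 94])
(0.86, 0.048, [25, 27, 96])
(0.864, 0.07, [47, 45, 109])
(0.889, 0.073, [49, 51, 147])
(0.864, 0.076, [67, 67, 145])
(0.769, 0.076, [21, 61, 123])
(0.796, 0.078, [80, 114, 179])
shut tip (-0.01, 0.073) d2 tip (0.562, 0.074) orange outer (0.796, 0.078) inner (0.783, 0.048)
```

View pics/d4.png

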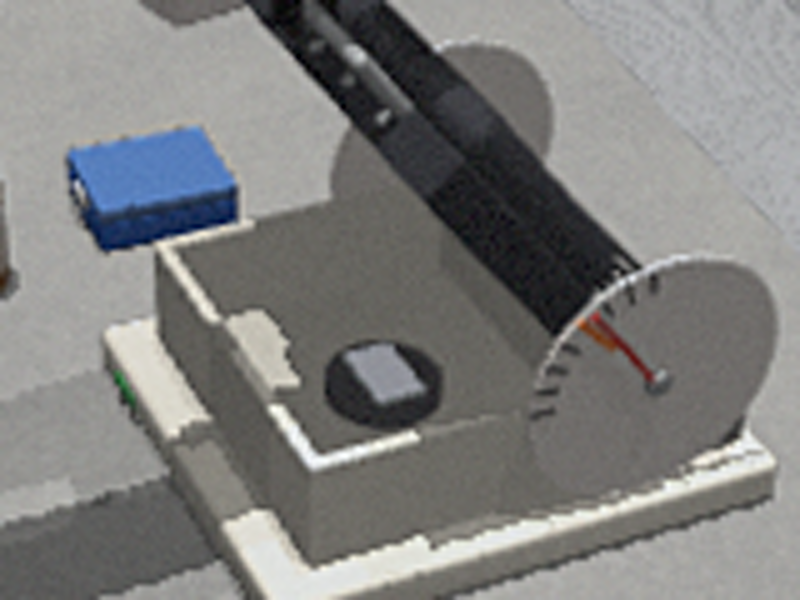

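Request:
{"op": "carry_out", "data": {
  "increments": "0 0 -0.0071 0.0059 0 0 0; 0 0 -0.0069 0.0062 0 0 0; 0 0 -0.0066 0.0065 0 0 0; 0 0 -0.0064 0.0067 0 0 0; 0 0 -0.0062 0.0069 0 0 0; 0 0 0 0 0 0 0; 0 0 0 0 0 0 0; 0 0 0 0 0 0 0"
}}

```text
time_s: 18.15
tool_pos: [0.539, 0.0882, 0.3245]
tool_rot: [179.9, -0.1, 94.5]
force: [-1.1, 0.5, 0.9]
grip_width: 0.0095
```

```bash
python3 a.py d5.png; python3 ang.py; python3 k.py|head -4; python3 - <<'E'
from m import *
p=read_camera('side'); save(p,'e1.png'); p=read_camera('top'); save(p,'e2.png'); togo(.5,.08,.3,94.4)
for t in ('reagent_bottle','slide_box','objective'):
    for m in masks_of(t,p)[:2]:
        ys,xs=np.nonzero(m['pixels']); print(t,round(m['confidence'],2),xs.mean().round(1),ys.mean().round(1))
E
```

```text
18.15 fwd 0.0585 up 0.164 ang 0.7083 r 0.2521 F [-1.1  0.5  0.9] w 0.0095 [0.539  0.0882 0.3245] [ 1.799e+02 -1.000e-01  9.450e+01]
(0.649, 0.011, [29, 31, 101])
(0.565, 0.014, [25, 32, 105])
(0.654, 0.02, [26, 27, 109])
(0.602, 0.023, [23, 25, 97])
(0.656, 0.029, [25, 28, 94])
(0.657, 0.037, [16, 17, 101])
(0.686, 0.043, [32, 36, 103])
(0.658, 0.046, [28, 30, 101])
(0.708, 0.049, [23, 37, 117])
(0.682, 0.051, [22, 23, 106])
(0.658, 0.055, [26, 27, 98])
(0.679, 0.06, [24, 28, 91])
(0.676, 0.068, [8, 13, 95])
(0.659, 0.071, [44, 45, 112])
(0.691, 0.074, [42, 44, 141])
(0.769, 0.076, [28, 67, 128])
(0.796, 0.078, [84, 118, 186])
shut tip (-0.01, 0.073) d2 tip (0.562, 0.074) orange outer (0.796, 0.078) inner (0.783, 0.048)
[(np.int32(35), np.float64(349.42857142857144), np.float64(269.2)), (np.int32(12), np.float64(340.1666666666667), np.float64(279.9166666666667))] [(np.int32(23), np.float64(334.82608695652175), np.float64(283.5217391304348))]
0.084 green [-0.0398  0.0001] -0.1 tip [-0.0267  0.0038] -8.1
0.088 green [-0.0398  0.0001] -0.1 tip [-0.0278  0.0011] -2.2
0.091 green [-0.0398  0.0001] -0.1 tip [-0.0287 -0.001 ] 1.9
18.4 [0.539  0.0882 0.3245] [ 1.799e+02 -1.000e-01  9.450e+01] shift [-0.0052 -0.0396  0.0244] rot [ 0.1  -0.15  0.13] F [-1.3  0.7  0.8] w 0.0095
reagent_bottle 0.83 202.9 224.4
slide_box 0.7 190.3 182.0
objective 0.61 341.6 223.9
```

View pics/d5.png

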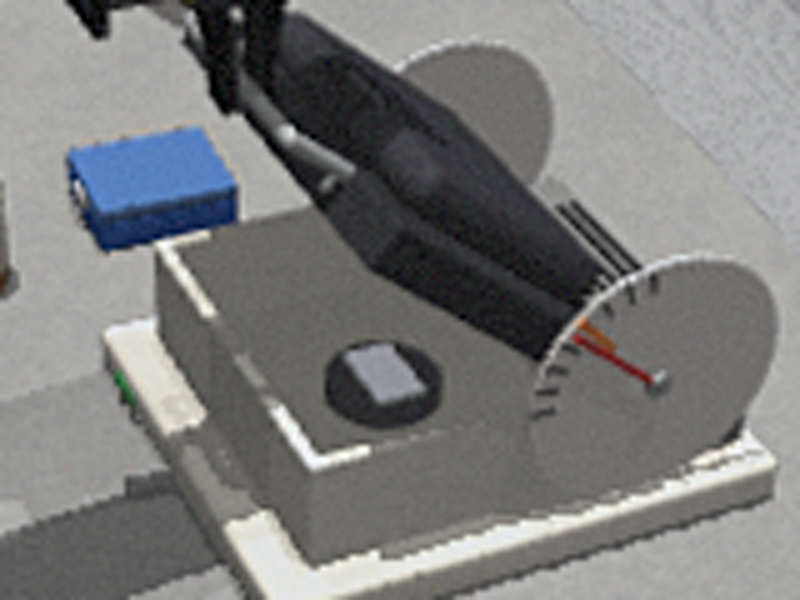

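View pics/e1.png

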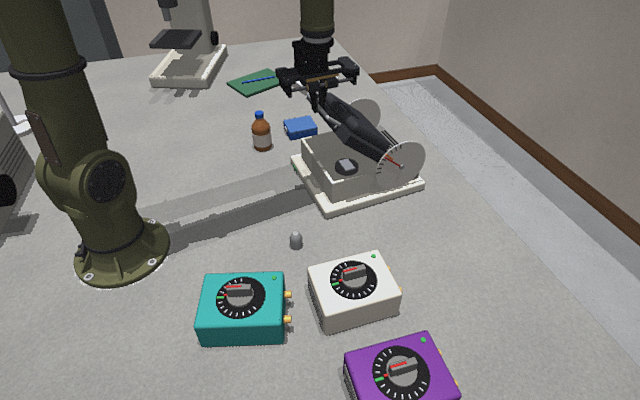

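The pointer sits just below the orange mark at roughly 0.69 rad. The hood is still and held, the knob is on zero, and the bystanders are unmoved. Settling briefly, then handing in.

Request:
{"op": "carry_out", "data": {
  "increments": "0 0 0 0 0 0 0; 0 0 0 0 0 0 0; 0 0 0 0 0 0 0; 0 0 0 0 0 0 0"
}}

```text
time_s: 19.05
tool_pos: [0.539, 0.0882, 0.3245]
tool_rot: [179.9, -0.1, 94.5]
force: [-0.9, 1.2, 0.8]
grip_width: 0.0093
```

```bash
python3 a.py d6.png; python3 -c "
from cell import *
print(sign_off())"
```

```text
19.05 fwd 0.0585 up 0.164 ang 0.708 r 0.2521 F [-0.9  1.2  0.8] w 0.0093 [0.539  0.0882 0.3245] [ 1.799e+02 -1.000e-01  9.450e+01]
the job is handed in; nothing more can be done
None
```

I turned the cream box's knob to zero with the hood shut and released it. Then I gripped the handle mid-bar, raised the hood past balance, and eased it back. I handed in at about 19 s of the 58 s, still holding the hood; no verdict was reported.

| Check | Reading |
|---|---|
| Hood, highest point | about 0.87–0.91 rad: pointer 0.86 from the image, 0.907 from the tool position |
| Hood, final hold | about 0.66–0.71 rad: pointer 0.65–0.69 from the image, 0.708 from the tool position |
| Tool position | unchanged over the last 0.9 s; fingers at 9.3 mm on the 10 mm bar |
| Knob | within about 2° of zero |
| Bottle, slide box, objective | within about 0.5 px (about 1.5 mm) of their starting pixels in the top view |

- **Angle readings:** the image and tool-position angles differ by about 0.02–0.05 rad throughout. The image reads slightly low: the orange mark comes out at 0.79 instead of 0.80. Both final readings lie inside the 0.60–0.795 range.
- **Knob check that disagreed:** a line fit in the top view gave −6.6°. I set it aside because it mixed the red line with the lower red tip. The side-view line gave +0.6°, the tip about −2°, and the gripper's own angle about 0.5°.

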